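Clamp the offcut and lock the hold-down

TASK

Clamp the plywood offcut ready for drilling: turn the small upper knob of the hold-down clockwise, by feel, until its spring foot bears on the offcut with about 40 N (less than 20 N is loose, more than 60 N bruises the wood), without shifting the wide lock ring beneath it. Then turn the lock ring clockwise fully home against its stop without disturbing the knob, so that the clamping force stays right, and let go. Leave the offcut and the tools lying around it where they are.

Things in the scene. Friction and masses are not known exactly. Their poses are not given: they have to be found in the camera images.
- holddown: Grey C-frame hold-down, fixed: foot plate 145 x 90 mm, column at its +x end, level arm 46 mm wide, top at z = 0.125, over the plate. Origin on the bench under the common vertical axis of knob, ring and spindle; +x to the column. Under the arm the spindle carries a round black pressure foot, 30 mm wide, sprung at 40 N per mm without preload. The frame touches the offcut with this foot alone.
- knob_grip (a point): Centre of the clamp knob (inner, upper control): black fluted cylinder, diameter 32 mm, on the axis, z = 0.159 to 0.183 (this point 0.171), 8 mm above the ring. Held still after a small turn, part of its friction relaxes: after turns of equal size the felt moment keeps one offset (up to 0.15 N m, more for tiny turns) while the foot is free, and rises about 0.004 N m per newton after touch.
- clamp_knob (a joint): Turn of the clamp knob in rad, growing clockwise seen from above; clockwise lowers the foot 4 mm per rad. Starts at 0 to 0.5, can go to 4.5; the foot touches the offcut after a further 1.0 to 2.7 rad, differing each time; 40 N is about 0.25 rad past first touch (0.125 rad: 20 N, 0.375 rad: 60 N). It stays where left. Turning takes 0.28 N m of friction plus 0.004 N m per newton of clamping force.
- ring_grip (a point): Centre of the lock ring (outer, lower control): a bright steel fluted disc, diameter 58 mm, 20 mm high, half-way up it, on the axis; z = 0.141, the ring spans z = 0.131 to 0.151, 6 mm clear above the arm.
- ring_mark (a point): Pale line on the top of the lock ring, 24 mm from the axis, z = 0.151; when the ring is fully home it points to the robot-side nose of the arm (the frame's -x), in line with the short pale line there.
- lock_ring (a joint): Turn of the lock ring in rad, growing clockwise seen from above; it starts at 0.3 to 0.7 and is fully home against a hard stop at 1.6. It turns with a steady 0.15 N m, stays where it is left, and does not drive the spindle.
- work: Plywood offcut, 96 x 107 mm and about 18 mm thick, loose, lying flat under the foot on a fixed packing block whose height differs by a few mm each time; origin at the centre of its underside.
- tape_measure: Tape measure, 65 x 71 x 65 mm, standing to the right of the hold-down; bystander. Origin at the centre of its underside.
- screwdriver: Screwdriver with a blue handle, 129 x 111 x 27 mm as it lies, to the right of the hold-down; bystander. Origin at the centre of its underside.
- marker: Black marker pen, 71 x 109 x 14 mm as it lies, to the left of the hold-down; bystander. Origin at the centre of its underside.
There are look-alikes about, which are no part of the job. What is shaped like the work but red is not meant.

How it is judged:
By the outcome, as a careful person would: the job done as asked, in the order asked, and still so for the second after the job is handed in, with the robot touching nothing.
It also fails if it takes over 72 s, if anything falls off the work surface, if the arm or the gripper's body presses on something with over 40 N, if the wrist force passes 120 N, or if a joint passes its speed limit or range.

ROBOT

A 7-joint arm with a two-finger parallel gripper is mounted at the origin on the work surface; the furniture and walls round the work are solid. World frame = base frame: x ahead of the robot, y to its left, z up, the work surface at z = 0. Lengths are in m, angles in rad, forces in N, time in s.
With the tool pointing down it reaches from about 0.4 to 0.85 m from the base axis. Payload 4.5 kg.
Tool frame: the origin (TCP) lies at the very end of the fingers, on their centre line; the grasp point (between the pads) lies 19 mm behind it; z points along the fingers, y is the direction in which the jaws open and shut (so a half turn about z gives the same grasp; the last joint's range is limited). The gripper opens to 88 mm and grips with 3 to 60 N. Pads are 18 mm wide; open, the fingers measure 123 mm over their backs; the gripper's body (75 mm by 187 mm) begins 45 mm behind the grasp point.
Start: joints at [-1.106, 0.689, -0.195, 1.565, 0.157, 0.902, -0.215], TCP at [0.261, 0.568, 0.239] pointing down, gripper open.
Joint ranges: [-3.01, 3.01], [-0.46, 2.08], [-1.47, 1.51], [0.13, 2.56], [-1, 4.14], [0.04, 2.09], [-2.66, 2.66]. Speed limits (rad/s): [2.57, 2.57, 3.14, 3.14, 3.14, 3.14, 3.14].

INTERFACE

Orientations are given as a 3x3 rotation matrix whose columns are the frame's x, y, z axes.
In Python, from station import bot gives the robot as it stands. The module is installed in compiled form; this text tells all that it offers.
- The arm moves only by the tool carry_out, never from a script. Its argument "rows" is a list that holds one entry, the list of rows, each a list of 7 numbers: the turn, a rotation vector about the tool's x, y, z in rad, then the shift along the tool's x, y, z in cm, then the closure in counts, from 0 (fully open) to 255 (shut). A call has 1 to 20 rows; each row shifts and turns the commanded pose from where the row before left it, along the tool's axes as they then stand; what a row does not reach is not made up. A row lasts 1/12 s, in which the tool goes at most 41.7 mm and 7.16 degrees, less where a joint would pass 70% of its speed; a pose out of reach is approached as far as the arm can. A call with a gripper value outside its range is refused whole. The fingers move at their own pace and stop on an object; the grip force is fixed at half the most. Time passes only in rows, so rows that do not move let the fingers close. It gives the time, the measured TCP pose, the force and the opening at its end, in the units of the state.
- bot.read_state(): the state, without advancing time (a new reading comes with each control period).
- bot.read_camera(name): name is "scene" or "side" or "wrist"; returns the picture (420x560x3 uint8, red, green, blue); there is no depth.
- bot.camera_info(name): a dict with "vfov" (degrees; the focal length in pixels is half the picture's height over the tangent of half this angle, whatever the lens; pixels are square), "cx", "cy" (the principal point, pixels), "R" (3x3) and "t" (3): a world point X has camera coordinates R X + t. Camera axes: x right, y down, z forward; pixel columns grow to the right and rows downward; lengths in m; the calibration is good to about 2 mm. A picture is of the moment at which its call begins: read the wrist's pose just before it. camera_info takes no time and is no camera call; for the wrist camera it gives the pose at the moment of the call.
- bot.close_job(): hands the job in, once; it reports no verdict.
Trained networks look in the newest picture that a camera, given by its name, has taken for a name from the list of things; names that differ only in an ending like _2 or _b are one class to them, and where a whole thing is asked for, a point or a joint stands for the part that bears it (a point fixed in the world has none). Each returns a list of dicts, best first, with "confidence" (0 to 1); they miss things now and then, are a little off and sometimes report something else, mostly with a low value. They report only what shows in the picture. A call takes as long as a camera call. They do not tell look-alikes from the thing itself.
- bot.cut_out(camera, label): "pixels" (420x560 bool, what is visible of it).
- bot.spot_point(camera, label): "centre" ([x, y, z] in m, in world coordinates, good to about 4 mm: a listed point, or the origin of a listed thing).
The state is a dict: "time": time; "joints": joint angles; "qvel": joint speeds; "effort": joint torques, N m; "ee_pos": TCP position; "orientation": TCP orientation; "wrist_force": force on the tool from outside, world axes, zero at the start; "moment": the same for the moment, N m; "gripper_width": finger opening in m.
Only numpy, scipy, OpenCV 4.12 (cv2) and the standard library are available. Lean on these libraries where they do the work, as an engineer would, in place of code of your own. Each camera call takes 0.05 s, during which the arm holds its last target.

## Working session

There is one attempt and no reset: what is moved stays moved. The work goes in short steps, Python scripts to look and compute and a tool call to move; the robot and the scene stay as the last step left them, time stands still between calls to the robot, and variables do not carry over. Pictures are saved under pics/ and viewed, and the job is handed in when it is done.

Besides the shell and the picture viewer there is one more tool, called after "Request:" by a JSON object that holds its "name" and its "arguments". carry_out: Moves the arm, as the interface text tells. Its arguments: {"type":"object","properties":{"rows":{"type":"array","items":{"type":"array","items":{"type":"array","items":{"type":"number"}}}}},"required":["rows"]}

```bash
mkdir -p pics
cat > h.py <<'E'
import numpy as np, cv2
from station import bot
def pic(cam,name,crop=None,scale=1):
    im=bot.read_camera(cam)
    save(im,name,crop,scale); return im
def save(im,name,crop=None,scale=1):
    o=im[:,:,::-1]
    if crop: x0,y0,x1,y1=crop; o=o[y0:y1,x0:x1]
    if scale!=1: o=cv2.resize(o,None,fx=scale,fy=scale,interpolation=cv2.INTER_CUBIC)
    cv2.imwrite('pics/'+name+'.png',o)
def proj(cam,X):
    i=bot.camera_info(cam); f=210/np.tan(np.radians(i['vfov'])/2)
    c=np.array(i['R'])@np.array(X)+np.array(i['t']); return [i['cx']+f*c[0]/c[2], i['cy']+f*c[1]/c[2]]
def onplane(cam,px,z):
    i=bot.camera_info(cam); f=210/np.tan(np.radians(i['vfov'])/2)
    R=np.array(i['R']);t=np.array(i['t'])
    d=R.T@np.array([(px[0]-i['cx'])/f,(px[1]-i['cy'])/f,1]); o=-R.T@t
    return o+d*(z-o[2])/d[2]
def st():
    s=bot.read_state()
    for k in ['time','joints','ee_pos','orientation','wrist_force','moment','gripper_width']: print(k,np.round(s[k],4).tolist())
    return s
E
python3 - <<'E'
from h import *
np.set_printoptions(precision=4,suppress=True)
st()
for c in ['scene','side']:
    pic(c,c+'0')
    i=bot.camera_info(c); print(c,i['vfov'],-np.array(i['R']).T@np.array(i['t']))
    for l in ['holddown','knob_grip','ring_grip','ring_mark','work']:
        for d in bot.spot_point(c,l)[:3]: print(c,l,np.round(d['centre'],4),round(d['confidence'],2))
E
```

```text
time 0.0
joints [-1.1062, 0.69, -0.1945, 1.5663, 0.1573, 0.9025, -0.2151]
ee_pos [0.2608, 0.5673, 0.2379]
orientation [[-0.9087, 0.4175, -0.0006], [0.4175, 0.9087, -0.0017], [-0.0001, -0.0018, -1.0]]
wrist_force [-0.0228, -0.7695, -0.6086]
moment [-0.0015, 0.012, -0.0055]
gripper_width 0.0878
scene 45.713500376121615 [ 0.0017 -0.4871  0.884 ]
scene holddown [0.5072 0.084  0.0048] 0.72
scene knob_grip [0.5039 0.0876 0.1695] 0.51
scene ring_grip [0.503  0.087  0.1408] 0.55
scene ring_mark [0.4976 0.0641 0.1524] 0.76
scene work [0.5066 0.0877 0.0336] 0.86
scene work [0.3425 0.0002 0.0013] 0.58
side 57.37695000867408 [0.3909 0.8005 0.4496]
side holddown [ 0.5006  0.0843 -0.0019] 0.9
side knob_grip [0.5035 0.0894 0.1715] 0.78
side ring_grip [0.508  0.0859 0.1383] 0.8
side ring_mark [0.4919 0.0647 0.15  ] 0.76
side ring_mark [ 0.6252 -0.1825 -0.0011] 0.34
side ring_mark [0.5077 0.089  0.0325] 0.25
side work [0.505  0.086  0.0368] 0.73
side work [0.5089 0.087  0.1386] 0.32
```

View pics/scene0.png

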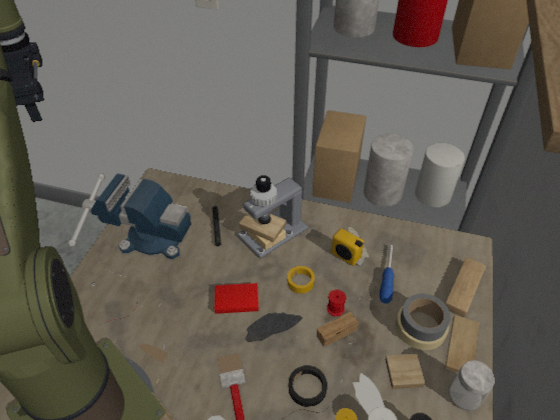

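View pics/side0.png

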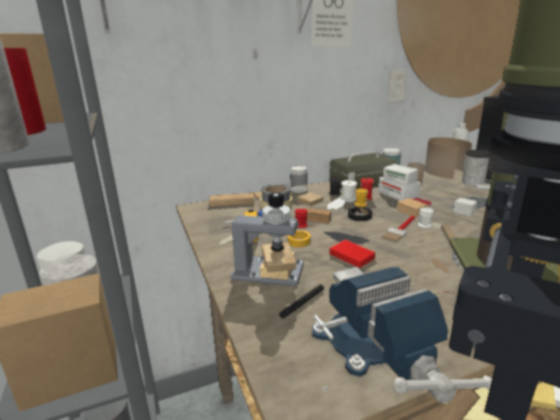

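Run:
```python
from h import *
a=pic('scene','s1',(190,160,390,310),4)
b=pic('side','d1',(200,170,340,310),4)
for c in ['scene','side']:
  for z in [0,.125,.151,.171]: print(c,z,np.round(proj(c,[.5045,.0875,z]),1))
for c in ['scene','side']:
    bot.read_camera(c)
    for l in ['tape_measure','screwdriver','marker','holddown','knob_grip','ring_grip','ring_mark']:
        for d in bot.spot_point(c,l)[:2]: print(c,l,np.round(d['centre'],4),round(d['confidence'],2))
```

```text
scene 0 [264.9 237.2]
scene 0.125 [263.6 199.3]
scene 0.151 [263.4 190.6]
scene 0.171 [263.1 183.7]
side 0 [279.  272.1]
side 0.125 [277.5 219.8]
side 0.151 [277.2 208.2]
side 0.171 [277. 199.]
scene tape_measure [ 6.036e-01 -8.190e-02  1.000e-04] 0.62
scene screwdriver [ 0.6256 -0.1819  0.0042] 0.56
scene marker [0.443  0.1901 0.0017] 0.54
scene marker [ 0.6276 -0.1822  0.002 ] 0.21
scene holddown [0.5078 0.0845 0.0024] 0.78
scene knob_grip [0.5044 0.0856 0.1696] 0.55
scene ring_grip [0.5025 0.0881 0.1421] 0.61
scene ring_mark [0.4969 0.0656 0.154 ] 0.69
side screwdriver [ 0.6272 -0.1816 -0.003 ] 0.43
side marker [ 4.442e-01  1.890e-01 -1.000e-04] 0.76
side holddown [ 0.5038  0.0854 -0.0007] 0.96
side knob_grip [0.5015 0.0902 0.1728] 0.52
side ring_grip [0.509  0.0835 0.1395] 0.75
side ring_mark [0.4945 0.0659 0.1469] 0.69
side ring_mark [ 0.6236 -0.1813 -0.0014] 0.27
```

View pics/s1.png

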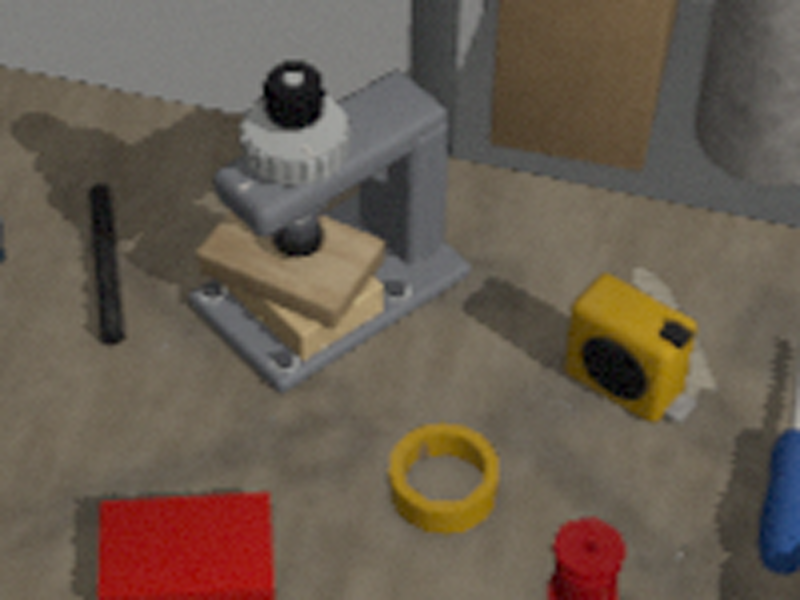

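View pics/d1.png

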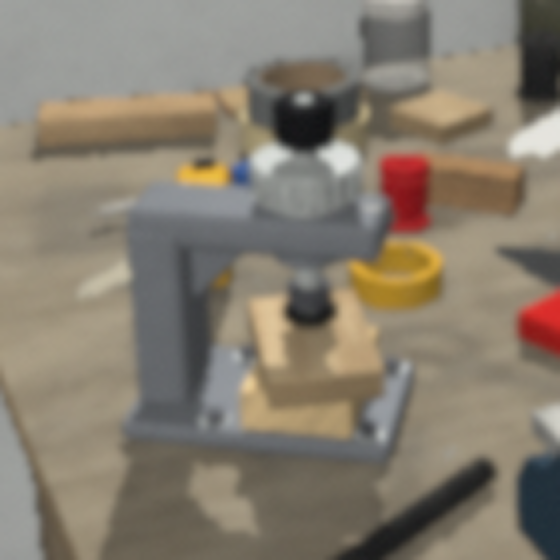

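Run:
```python
from h import *
P=[onplane('scene',[190+x/4,160+y/4],z) for x,y,z in [(190,300,.004),(283,387,.004),(470,267,.004),(218,180,.125),(262,222,.125),(447,118,.125),(398,72,.125),(293,75,.183),(245,186,.125)]]
for p in P: print(np.round(p,4))
e=P[2]-P[1]; print('plate long',np.linalg.norm(e),np.degrees(np.arctan2(e[1],e[0])))
e=P[0]-P[1]; print('plate short',np.linalg.norm(e),np.degrees(np.arctan2(e[1],e[0])))
e=P[5]-P[4]; print(np.degrees(np.arctan2(e[1],e[0])))
Q=[onplane('side',[200+x/4,170+y/4],z) for x,y,z in [(380,460,0.0),(125,437,0),(305,100,.183)]]
for p in Q: print(np.round(p,4))
e=Q[1]-Q[0];print(np.linalg.norm(e),np.degrees(np.arctan2(e[1],e[0])))
i=bot.camera_info('wrist'); s=bot.read_state(); R=np.array(s['orientation'])
C=-np.array(i['R']).T@np.array(i['t']); print('wristcam in tool',R.T@(C-s['ee_pos']), np.round(np.array(i['R'])@R,3),i['vfov'])
```

```text
[0.4605 0.1341 0.004 ]
[0.4562 0.0485 0.004 ]
[0.5975 0.0389 0.004 ]
[0.4633 0.1031 0.125 ]
[0.4597 0.0639 0.125 ]
[0.5858 0.052  0.125 ]
[0.5926 0.0974 0.125 ]
[0.5064 0.0888 0.183 ]
[0.4708 0.0897 0.125 ]
plate long 0.14160151701330112 -3.902389237114323
plate short 0.0856986817672863 87.0998464490382
-5.364839768926438
[0.4645 0.1335 0.    ]
[0.6014 0.1257 0.    ]
[0.5043 0.0965 0.183 ]
0.13710597683962933 -3.251472201205622
wristcam in tool [ 0.07225544 -0.00136858 -0.14586156] [[ 0.     1.     0.   ]
 [-0.961  0.    -0.277]
 [-0.277 -0.     0.961]] 67.9230836912274
```

Request:
{"name": "carry_out", "arguments": {"rows": [[[0, 0, 0, -1.3, -1.0, -1.0, 0], [0, 0, 0, -2.6, -2.1, -1.0, 0], [0, 0, 0, -2.6, -2.1, -1.0, 0], [0, 0, 0, -2.6, -2.1, -1.0, 0], [0, 0, 0, -2.6, -2.1, -1.0, 0], [0, 0, 0, -2.6, -2.1, -0.5, 0], [0, 0, 0, -2.6, -2.1, -0.5, 0], [0, 0, 0, -2.6, -2.1, 0, 0], [0, 0, 0, -2.6, -2.1, 0, 0], [0, 0, 0, -2.6, -2.1, 0, 0], [0, 0, 0, -2.6, -2.1, 0, 0], [0, 0, 0, -2.6, -2.1, 0, 0], [0, 0, 0, -2.6, -2.1, 0, 0], [0, 0, 0, -2.6, -2.1, 0, 0], [0, 0, 0, -2.6, -2.1, 0, 0], [0, 0, 0, -2.6, -2.1, 0, 0], [0, 0, 0, -1.8, -1.0, 0, 0], [0, 0, 0, 0, 0, 0, 0], [0, 0, 0, 0, 0, 0, 0]]]}}

```text
time: 3.08
ee_pos: [0.5037, 0.0856, 0.2992]
orientation: [[-0.907, 0.421, 0.0], [0.421, 0.907, -0.0], [-0.001, -0.0, -1.0]]
wrist_force: [-0.7, 0.6, 0.4]
gripper_width: 0.0876
```

Run:
```python
from h import *
s=st()
pic('wrist','w1')
for l in ['knob_grip','ring_grip','ring_mark','holddown']:
    for d in bot.spot_point('wrist',l)[:2]: print(l,np.round(d['centre'],4),round(d['confidence'],2))
```

```text
time 3.0833
joints [-0.1185, 0.4633, -0.2145, 1.8242, 0.1258, 0.8669, 0.7435]
ee_pos [0.5037, 0.0856, 0.2992]
orientation [[-0.907, 0.4212, 0.0005], [0.4212, 0.907, -0.0004], [-0.0006, -0.0002, -1.0]]
wrist_force [-0.6742, 0.5875, 0.4381]
moment [0.029, -0.0093, 0.0332]
gripper_width 0.0876
knob_grip [0.5038 0.0858 0.1698] 0.84
knob_grip [ 0.5985 -0.0836 -0.0016] 0.51
ring_grip [0.5045 0.0909 0.1433] 0.84
ring_grip [0.5014 0.0934 0.0335] 0.28
ring_mark [0.4966 0.0611 0.152 ] 0.56
holddown [ 0.5077  0.0867 -0.    ] 0.81
```

View pics/w1.png

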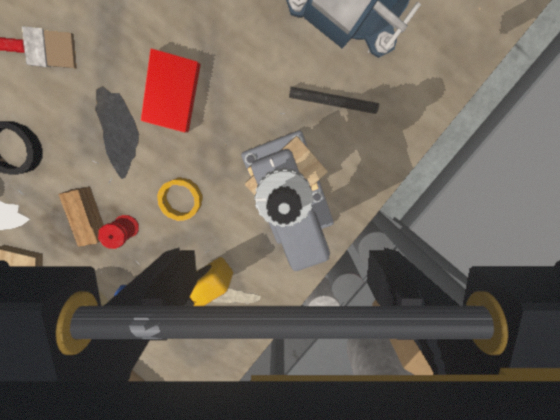

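Run:
```python
from h import *
im=bot.read_camera('wrist'); save(im,'w2',(215,130,355,290),4)
for l in ['knob_grip','ring_grip']:
    for d in bot.cut_out('wrist',l)[:1]:
        m=d['pixels'].astype(np.uint8); c,_=cv2.findContours(m,0,2); c=max(c,key=cv2.contourArea); print(l,d['confidence'],cv2.minEnclosingCircle(c),cv2.boundingRect(c))
        (x,y),r=cv2.minEnclosingCircle(c)
        for z in [.151,.171,.183]: print(z,np.round(onplane('wrist',[x,y],z),4))
print(np.round(onplane('wrist',[284.5,208],.183),4))
```

```text
knob_grip 0.72 ((280.0, 207.5), 18.927593231201172) (263, 189, 35, 38)
0.151 [0.5098 0.0825 0.151 ]
0.171 [0.5048 0.0849 0.171 ]
0.183 [0.5018 0.0863 0.183 ]
ring_grip 0.78 ((280.7097473144531, 199.0651092529297), 29.43702507019043) (252, 171, 59, 57)
0.151 [0.5024 0.0865 0.151 ]
0.171 [0.498  0.0886 0.171 ]
0.183 [0.4953 0.0899 0.183 ]
[0.504  0.0895 0.183 ]
```

View pics/w2.png

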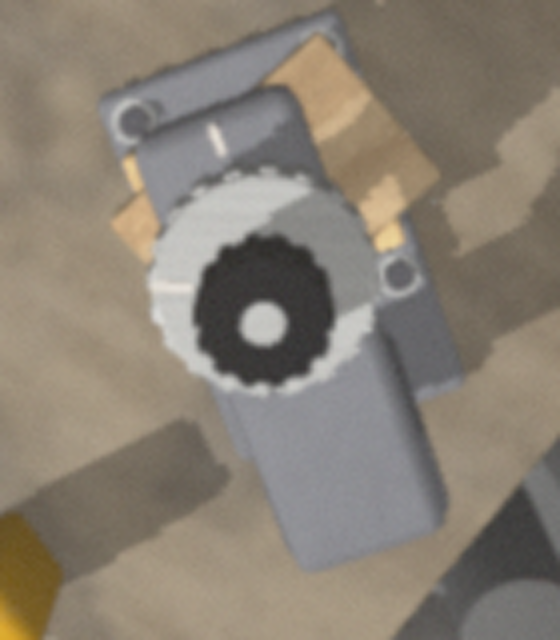

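Request:
{"name": "carry_out", "arguments": {"rows": [[[0, 0, -0.11, 0, 0, 0, 0], [0, 0, -0.11, 0, 0, 0, 0], [0, 0, -0.11, 0, 0, 0, 0], [0, 0, -0.11, 0, 0, 0, 0], [0, 0, -0.11, 0, 0, 0, 0], [0, 0, 0, 0.07, 0.14, 2, 0], [0, 0, 0, 0, 0, 2, 0], [0, 0, 0, 0, 0, 2, 0], [0, 0, 0, 0, 0, 2, 0], [0, 0, 0, 0, 0, 1, 0], [0, 0, 0, 0, 0, 0, 0], [0, 0, 0, 0, 0, 0, 0]]]}}

```text
time: 4.48
ee_pos: [0.5026, 0.0894, 0.2086]
orientation: [[-0.993, -0.12, -0.001], [-0.12, 0.993, -0.0], [0.001, 0.0, -1.0]]
wrist_force: [0.5, 0.9, -0.5]
gripper_width: 0.088
```

Run:
```python
from h import *
s=st()
pic('wrist','w3')
print(proj('wrist',s['ee_pos']))
for l in ['knob_grip','ring_grip','ring_mark']:
    for d in bot.spot_point('wrist',l)[:2]: print(l,np.round(d['centre'],4),round(d['confidence'],2))
```

```text
time 4.4833
joints [-0.0634, 0.5969, -0.322, 1.9355, 0.2957, 0.6556, 1.121]
ee_pos [0.5026, 0.0894, 0.2086]
orientation [[-0.9928, -0.1196, -0.0008], [-0.1196, 0.9928, -0.0001], [0.0009, 0.0, -1.0]]
wrist_force [0.5083, 0.8775, -0.4576]
moment [0.003, 0.041, 0.0245]
gripper_width 0.088
[np.float64(282.77872203334556), np.float64(267.454316649844)]
knob_grip [0.5051 0.0858 0.17  ] 0.69
ring_grip [0.5066 0.0904 0.1413] 0.81
ring_mark [0.4966 0.0629 0.1502] 0.96
ring_mark [0.505  0.0833 0.1688] 0.2
```

View pics/w3.png

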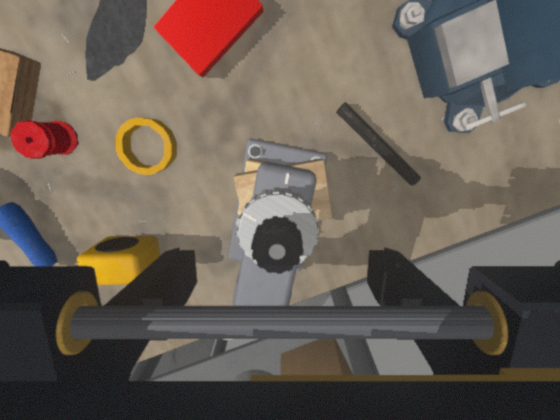

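Run:
```python
from h import *
im=bot.read_camera('wrist'); save(im,'w4',(220,170,340,290),5)
print(np.round(onplane('wrist',[276.5,244],.183),4),np.round(onplane('wrist',[278,231],.151),4))
```

```text
[0.5009 0.0852 0.183 ] [0.5041 0.0862 0.151 ]
```

View pics/w4.png

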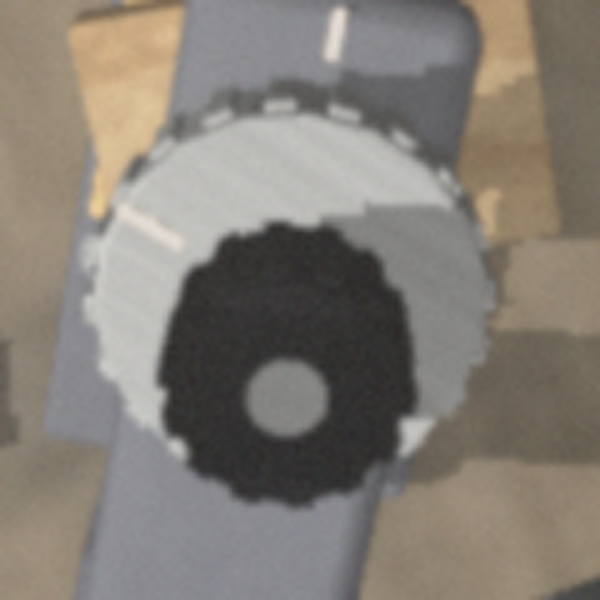

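Request:
{"name": "carry_out", "arguments": {"rows": [[[0, 0, 0, 0, -0.31, 0, 0], [0, 0, 0, 0, 0, 1.5, 0], [0, 0, 0, 0, 0, 1.5, 0], [0, 0, 0, 0, 0, 1.5, 0], [0, 0, 0, 0, 0, 0.6, 0], [0, 0, 0, 0, 0, 0, 0], [0, 0, 0, 0, 0, 0, 0]]]}}

```text
time: 5.32
ee_pos: [0.5033, 0.0859, 0.158]
orientation: [[-0.993, -0.119, 0.0], [-0.119, 0.993, 0.0], [-0.0, 0.0, -1.0]]
wrist_force: [0.7, 0.1, 0.8]
gripper_width: 0.0881
```

Run:
```python
from h import *
s=st()
pic('wrist','w5'); pic('side','d5',(220,150,340,250),6)
```

```text
time 5.3167
joints [-0.0884, 0.6755, -0.2761, 1.9835, 0.3456, 0.5274, 1.0823]
ee_pos [0.5033, 0.0859, 0.158]
orientation [[-0.9929, -0.1189, 0.0001], [-0.1189, 0.9929, 0.0], [-0.0001, 0.0, -1.0]]
wrist_force [0.7007, 0.1011, 0.7599]
moment [0.02, -0.0176, -0.0149]
gripper_width 0.0881
```

View pics/w5.png

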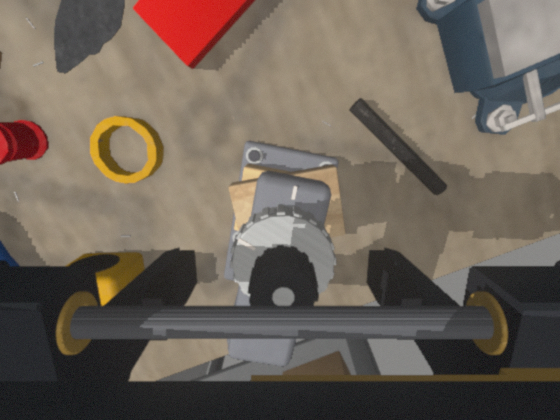

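View pics/d5.png

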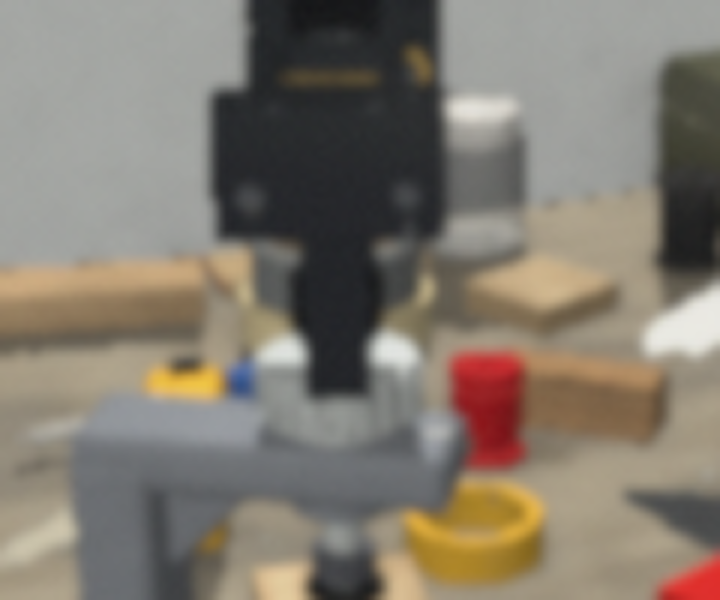

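Request:
{"name": "carry_out", "arguments": {"rows": [[[0, 0, 0, 0, 0.06, 0, 80], [0, 0, 0, 0, 0, 0, 130], [0, 0, 0, 0, 0, 0, 160], [0, 0, 0, 0, 0, 0, 255], [0, 0, 0, 0, 0, 0, 255], [0, 0, 0, 0, 0, 0, 255], [0, 0, 0, 0, 0, 0, 255], [0, 0, 0, 0, 0, 0, 255]]]}}

```text
time: 6.08
ee_pos: [0.5031, 0.0866, 0.1577]
orientation: [[-0.993, -0.119, -0.0], [-0.119, 0.993, 0.0], [-0.0, 0.0, -1.0]]
wrist_force: [-0.3, -0.3, -0.3]
gripper_width: 0.0368
```

Run:
```python
from h import *
s=st()
```

```text
time 6.0833
joints [-0.09, 0.6759, -0.2758, 1.9839, 0.3457, 0.5266, 1.0809]
ee_pos [0.5031, 0.0866, 0.1577]
orientation [[-0.9929, -0.119, -0.0], [-0.119, 0.9929, 0.0001], [-0.0, 0.0001, -1.0]]
wrist_force [-0.2558, -0.3352, -0.3387]
moment [0.0343, 0.0247, -0.0153]
gripper_width 0.0368
```

Still closing (36.8 mm); a few more rows, with a reading.

Request:
{"name": "carry_out", "arguments": {"rows": [[[0, 0, 0, 0, 0, 0, 255], [0, 0, 0, 0, 0, 0, 255], [0, 0, 0, 0, 0, 0, 255], [0, 0, 0, 0, 0, 0, 255]]]}}

```text
time: 6.42
ee_pos: [0.503, 0.0866, 0.1577]
orientation: [[-0.993, -0.119, -0.0], [-0.119, 0.993, 0.0], [0.0, 0.0, -1.0]]
wrist_force: [-0.2, -0.2, 0.3]
gripper_width: 0.031
```

Run:
```python
from h import *
s=st()
a=[]
for i in range(4):
    bot.read_camera('side'); a.append(bot.read_state()['moment'][2])
print(a)
```

```text
time 6.4167
joints [-0.09, 0.676, -0.2758, 1.984, 0.3457, 0.5265, 1.0809]
ee_pos [0.503, 0.0866, 0.1577]
orientation [[-0.9929, -0.119, -0.0001], [-0.119, 0.9929, 0.0], [0.0001, 0.0001, -1.0]]
wrist_force [-0.1964, -0.2006, 0.2813]
moment [0.0161, 0.0241, 0.0088]
gripper_width 0.031
[np.float64(-0.006393006317935067), np.float64(0.017980123423394567), np.float64(0.04570998097818772), np.float64(-0.006970497214157808)]
```

Request:
{"name": "carry_out", "arguments": {"rows": [[[0, 0, 0.1, 0, 0, 0, 255], [0, 0, 0.1, 0, 0, 0, 255], [0, 0, 0.1, 0, 0, 0, 255], [0, 0, 0, 0, 0, 0, 255], [0, 0, 0, 0, 0, 0, 255], [0, 0, 0, 0, 0, 0, 255], [0, 0, 0, 0, 0, 0, 255]]]}}

```text
time: 7.2
ee_pos: [0.5031, 0.0873, 0.1577]
orientation: [[-0.984, 0.178, 0.0], [0.178, 0.984, 0.001], [0.0, 0.001, -1.0]]
wrist_force: [0.1, 3.2, -0.2]
gripper_width: 0.0313
```

```bash
cat >> h.py <<'E'
def feel(n=5):
    F=[]
    for i in range(n):
        bot.read_camera('side'); s=bot.read_state(); F.append(list(s['wrist_force'])+list(s['moment']))
    F=np.array(F); R=s['orientation']
    print('t',round(s['time'],2),'mean',np.round(F.mean(0),3),'mz',np.round(F[:,5],3),'w',round(s['gripper_width'],4),'pos',np.round(s['ee_pos'],4),'yaw',round(float(np.arctan2(R[1][0],R[0][0])),4),'j7',round(s['joints'][6],3))
E
python3 -c "
from h import *
feel()"
```

```text
t 7.45 mean [-0.312  4.034 -1.387  0.871  0.059 -0.103] mz [-0.141 -0.073 -0.139 -0.075 -0.087] w 0.0307 pos [0.5031 0.0873 0.1577] yaw 2.9618 j7 0.88
```

Request:
{"name": "carry_out", "arguments": {"rows": [[[0, 0, 0.1, 0, 0, 0, 255], [0, 0, 0.1, 0, 0, 0, 255]]]}}

```text
time: 7.62
ee_pos: [0.5033, 0.0878, 0.1577]
orientation: [[-0.928, 0.373, 0.001], [0.373, 0.928, 0.002], [0.0, 0.002, -1.0]]
wrist_force: [0.0, 5.3, -3.3]
gripper_width: 0.0311
```

```bash
python3 -c "
from h import *
s=bot.read_state();print(s['moment'],s['time'])
feel(8)"
```

```text
[ 1.18609397 -0.01467987  0.21918645] 7.6167
t 8.02 mean [ 0.296  5.682 -2.167  1.197  0.009 -0.094] mz [ 0.116 -0.083 -0.126 -0.142 -0.173 -0.084 -0.114 -0.145] w 0.0314 pos [0.5033 0.0878 0.1577] yaw 2.7633 j7 0.75
```

Request:
{"name": "carry_out", "arguments": {"rows": [[[0, 0, 0.1, 0.05, 0.1, 0, 255], [0, 0, 0, 0, 0, 0, 255], [0, 0, 0, 0, 0, 0, 255], [0, 0, 0, 0, 0, 0, 255]]]}}

```text
time: 8.35
ee_pos: [0.5034, 0.0881, 0.1577]
orientation: [[-0.888, 0.46, 0.001], [0.46, 0.888, 0.001], [-0.0, 0.001, -1.0]]
wrist_force: [1.3, 3.8, -2.8]
gripper_width: 0.0309
```

```bash
python3 -c "
from h import *
feel(6)"
```

```text
t 8.65 mean [ 1.639  5.084 -3.401  1.023 -0.277 -0.012] mz [-0.031  0.03  -0.004 -0.034 -0.014 -0.016] w 0.0314 pos [0.5033 0.088  0.1577] yaw 2.6622 j7 0.683
```

Request:
{"name": "carry_out", "arguments": {"rows": [[[0, 0, 0.1, 0, 0, 0, 255], [0, 0, 0, 0, 0, 0, 255], [0, 0, 0, 0, 0, 0, 255], [0, 0, 0, 0, 0, 0, 255]]]}}

```text
time: 8.98
ee_pos: [0.5035, 0.0883, 0.1577]
orientation: [[-0.837, 0.547, 0.001], [0.547, 0.837, 0.001], [-0.0, 0.001, -1.0]]
wrist_force: [2.1, 5.8, -3.8]
gripper_width: 0.031
```

```bash
python3 -c "
from h import *
feel(6)"
```

```text
t 9.28 mean [ 2.077  5.329 -4.37   1.111 -0.356 -0.081] mz [-0.085 -0.084 -0.098 -0.103 -0.07  -0.046] w 0.0315 pos [0.5035 0.0883 0.1578] yaw 2.5628 j7 0.619
```

Request:
{"name": "carry_out", "arguments": {"rows": [[[0, 0, 0.1, 0, 0, 0, 255], [0, 0, 0, 0, 0, 0, 255], [0, 0, 0, 0, 0, 0, 255], [0, 0, 0, 0, 0, 0, 255]]]}}

```text
time: 9.62
ee_pos: [0.5036, 0.0885, 0.1577]
orientation: [[-0.778, 0.628, 0.001], [0.628, 0.778, 0.001], [-0.0, 0.002, -1.0]]
wrist_force: [1.7, 5.8, -4.9]
gripper_width: 0.0313
```

```bash
python3 -c "
from h import *
feel(6)"
```

```text
t 9.92 mean [ 2.314  5.816 -4.646  1.136 -0.417 -0.033] mz [-0.005 -0.012 -0.031 -0.005 -0.07  -0.072] w 0.0306 pos [0.5036 0.0885 0.1577] yaw 2.463 j7 0.555
```

Request:
{"name": "carry_out", "arguments": {"rows": [[[0, 0, 0.1, 0, 0, 0, 255], [0, 0, 0, 0, 0, 0, 255], [0, 0, 0, 0, 0, 0, 255], [0, 0, 0, 0, 0, 0, 255]]]}}

```text
time: 10.25
ee_pos: [0.5038, 0.0887, 0.1577]
orientation: [[-0.712, 0.702, 0.002], [0.702, 0.712, 0.001], [-0.0, 0.002, -1.0]]
wrist_force: [2.8, 5.6, -5.6]
gripper_width: 0.0311
```

```bash
python3 -c "
from h import *
feel(6)"
```

```text
t 10.55 mean [ 2.868  6.14  -4.988  1.231 -0.483 -0.036] mz [-0.061 -0.059 -0.01  -0.047 -0.011 -0.028] w 0.0315 pos [0.5038 0.0887 0.1577] yaw 2.3632 j7 0.491
```

Request:
{"name": "carry_out", "arguments": {"rows": [[[0, 0, 0, 0, 0, 0, 90], [0, 0, 0, 0, 0, 0, 90], [0, 0, 0, 0, 0, 0, 90], [0, 0, 0, 0, 0, 0, 90], [0, 0, 0, 0, 0, 0, 90]]]}}

```text
time: 10.97
ee_pos: [0.5027, 0.0868, 0.1578]
orientation: [[-0.71, 0.704, -0.0], [0.704, 0.71, -0.001], [-0.0, -0.001, -1.0]]
wrist_force: [-0.5, -1.1, -1.1]
gripper_width: 0.057
```

```bash
python3 -c "
from h import *
s=st()
im=pic('wrist','w6',(180,130,380,330),4)
print(proj('wrist',[.503,.087,.171]),proj('wrist',[.506,.087,.171]))
"
```

```text
time 10.9667
joints [-0.245, 0.6668, -0.0272, 1.9921, 0.0377, 0.4838, 0.4898]
ee_pos [0.5027, 0.0868, 0.1578]
orientation [[-0.71, 0.7042, -0.0005], [0.7042, 0.71, -0.0009], [-0.0003, -0.001, -1.0]]
wrist_force [-0.5493, -1.0586, -1.1083]
moment [-0.0491, -0.0065, -0.0029]
gripper_width 0.057
[np.float64(285.1312881592805), np.float64(279.71674528707797)] [np.float64(289.5673212661708), np.float64(283.75904573659614)]
```

View pics/w6.png

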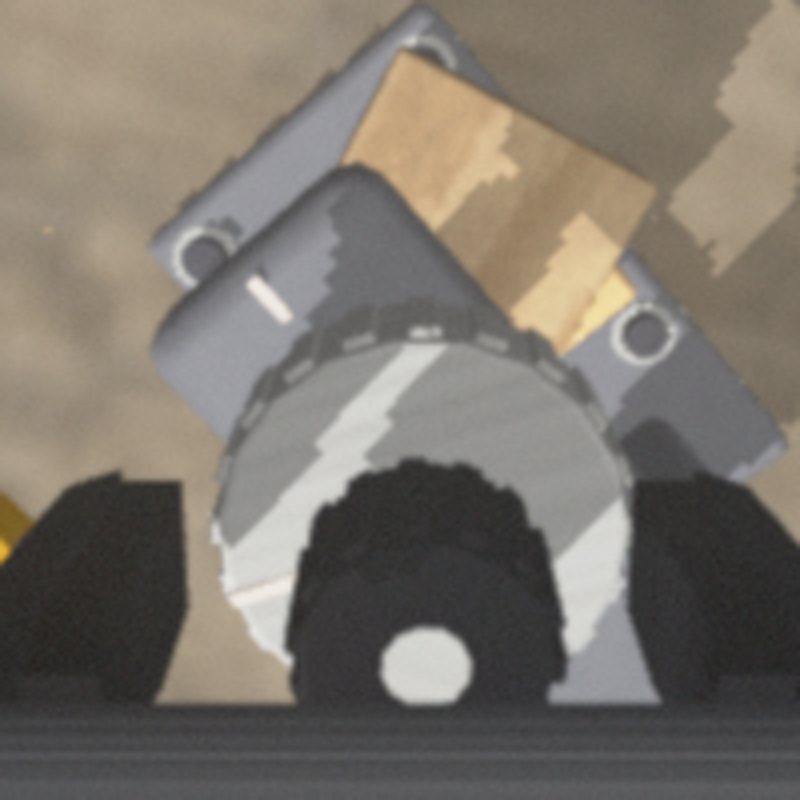

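```bash
python3 -c "
from h import *
print(onplane('wrist',[286.3,266.3],.151),onplane('wrist',[286.7,296.7],.183),onplane('wrist',[286.7,296.7],.186))
for X in [[.503,.087,.151],[.505,.087,.151],[.505,.089,.151]]: print(proj('wrist',X))
bot.read_camera('wrist')
for l in ['knob_grip','ring_grip','ring_mark']:
    for d in bot.spot_point('wrist',l)[:1]: print(l,np.round(d['centre'],4),round(d['confidence'],2))
"
```

```text
[0.50561438 0.08559687 0.151     ] [0.50463672 0.08617615 0.183     ] [0.50329713 0.08742778 0.186     ]
[np.float64(284.74316939428076), np.float64(261.4447483187374)]
[np.float64(287.3646182539384), np.float64(263.8757072472436)]
[np.float64(290.0371155875178), np.float64(261.46822416894685)]
knob_grip [0.5052 0.0864 0.17  ] 0.97
ring_grip [0.5071 0.0916 0.142 ] 0.61
ring_mark [0.497  0.0647 0.1515] 0.75
```

Request:
{"name": "carry_out", "arguments": {"rows": [[[0, 0, 0, -0.2, 0.15, 0, 90], [0, 0, -0.12, 0, 0, 0, 90], [0, 0, -0.12, 0, 0, 0, 90], [0, 0, -0.12, 0, 0, 0, 90], [0, 0, -0.12, 0, 0, 0, 90], [0, 0, -0.12, 0, 0, 0, 90], [0, 0, -0.12, 0, 0, 0, 90], [0, 0, -0.12, 0, 0, 0, 90], [0, 0, 0, 0, 0, 0, 160], [0, 0, 0, 0, 0, 0, 255], [0, 0, 0, 0, 0, 0, 255], [0, 0, 0, 0, 0, 0, 255], [0, 0, 0, 0, 0, 0, 255], [0, 0, 0, 0, 0, 0, 255], [0, 0, 0, 0, 0, 0, 255]]]}}

```text
time: 12.47
ee_pos: [0.5055, 0.0869, 0.1577]
orientation: [[-0.998, -0.058, 0.0], [-0.058, 0.998, -0.001], [-0.0, -0.001, -1.0]]
wrist_force: [0.8, -1.5, 0.8]
gripper_width: 0.0309
```

```bash
python3 -c "
from h import *
st();feel(4)"
```

```text
time 12.4667
joints [-0.0998, 0.6769, -0.2601, 1.9772, 0.327, 0.5276, 1.0398]
ee_pos [0.5055, 0.0869, 0.1577]
orientation [[-0.9983, -0.0583, 0.0001], [-0.0583, 0.9983, -0.0006], [-0.0001, -0.0006, -1.0]]
wrist_force [0.8183, -1.5146, 0.7791]
moment [-0.342, -0.1164, -0.0193]
gripper_width 0.0309
t 12.67 mean [ 0.152 -2.103  0.478 -0.377 -0.1   -0.054] mz [-0.068 -0.02  -0.063 -0.063] w 0.0312 pos [0.5055 0.0869 0.1577] yaw -3.083 j7 1.04
```

Request:
{"name": "carry_out", "arguments": {"rows": [[[0, 0, 0.1, 0, 0, 0, 255], [0, 0, 0, 0, 0, 0, 255], [0, 0, 0, 0, 0, 0, 255], [0, 0, 0, 0, 0, 0, 255]]]}}

```text
time: 13.0
ee_pos: [0.5055, 0.0869, 0.1577]
orientation: [[-0.999, 0.04, -0.0], [0.04, 0.999, -0.0], [-0.0, -0.0, -1.0]]
wrist_force: [0.7, -1.9, 1.7]
gripper_width: 0.0313
```

```bash
python3 -c "
from h import *
feel(6)"
```

```text
t 13.3 mean [ 0.942 -3.355  0.956 -0.697 -0.144 -0.077] mz [-0.091 -0.091 -0.063 -0.088 -0.083 -0.045] w 0.0312 pos [0.5055 0.0869 0.1577] yaw 3.1008 j7 0.973
```

Request:
{"name": "carry_out", "arguments": {"rows": [[[0, 0, 0.1, 0, 0, 0, 255], [0, 0, 0, 0, 0, 0, 255], [0, 0, 0, 0, 0, 0, 255], [0, 0, 0, 0, 0, 0, 255]]]}}

```text
time: 13.63
ee_pos: [0.5055, 0.087, 0.1577]
orientation: [[-0.99, 0.139, -0.0], [0.139, 0.99, -0.0], [-0.0, -0.0, -1.0]]
wrist_force: [0.6, -3.7, 1.5]
gripper_width: 0.0313
```

```bash
python3 -c "
from h import *
feel(6)"
```

```text
t 13.93 mean [ 1.157 -4.72   1.185 -0.967 -0.228 -0.04 ] mz [-0.017 -0.071 -0.052 -0.011 -0.042 -0.049] w 0.0313 pos [0.5055 0.087  0.1577] yaw 3.001 j7 0.906
```

Request:
{"name": "carry_out", "arguments": {"rows": [[[0, 0, 0.1, 0, 0, 0, 255], [0, 0, 0, 0, 0, 0, 255], [0, 0, 0, 0, 0, 0, 255], [0, 0, 0, 0, 0, 0, 255]]]}}

```text
time: 14.27
ee_pos: [0.5055, 0.087, 0.1577]
orientation: [[-0.971, 0.238, 0.0], [0.238, 0.971, -0.0], [-0.0, -0.0, -1.0]]
wrist_force: [1.8, -5.4, 2.1]
gripper_width: 0.031
```

```bash
python3 -c "
from h import *
feel(6)"
```

```text
t 14.57 mean [ 0.805 -4.801  1.546 -1.021 -0.194 -0.055] mz [-0.049 -0.015 -0.072 -0.069 -0.014 -0.112] w 0.0312 pos [0.5055 0.087  0.1577] yaw 2.9009 j7 0.84
```

Request:
{"name": "carry_out", "arguments": {"rows": [[[0, 0, 0.1, 0, 0, 0, 255], [0, 0, 0, 0, 0, 0, 255], [0, 0, 0, 0, 0, 0, 255], [0, 0, 0, 0, 0, 0, 255]]]}}

```text
time: 14.9
ee_pos: [0.5055, 0.087, 0.1577]
orientation: [[-0.943, 0.334, 0.0], [0.334, 0.943, -0.0], [-0.0, -0.0, -1.0]]
wrist_force: [0.9, -5.3, 2.2]
gripper_width: 0.0311
```

```bash
python3 -c "
from h import *
feel(6)"
```

```text
t 15.2 mean [ 1.013 -4.86   1.373 -1.031 -0.195 -0.056] mz [-0.065 -0.051 -0.105 -0.077 -0.039  0.003] w 0.0311 pos [0.5055 0.087  0.1577] yaw 2.801 j7 0.774
```

Request:
{"name": "carry_out", "arguments": {"rows": [[[0, 0, 0.1, 0, 0, 0, 255], [0, 0, 0, 0, 0, 0, 255], [0, 0, 0, 0, 0, 0, 255], [0, 0, 0, 0, 0, 0, 255]]]}}

```text
time: 15.53
ee_pos: [0.5055, 0.0871, 0.1577]
orientation: [[-0.905, 0.426, 0.0], [0.426, 0.905, -0.0], [-0.0, -0.0, -1.0]]
wrist_force: [1.5, -5.7, 0.4]
gripper_width: 0.0312
```

```bash
python3 -c "
from h import *
feel(6)"
```

```text
t 15.83 mean [ 1.165 -4.698  1.562 -1.045 -0.197 -0.07 ] mz [-0.061 -0.046 -0.063 -0.121 -0.045 -0.084] w 0.0314 pos [0.5055 0.0871 0.1577] yaw 2.701 j7 0.709
```

Request:
{"name": "carry_out", "arguments": {"rows": [[[0, 0, 0.1, 0, 0, 0, 255], [0, 0, 0, 0, 0, 0, 255], [0, 0, 0, 0, 0, 0, 255], [0, 0, 0, 0, 0, 0, 255]]]}}

```text
time: 16.17
ee_pos: [0.5056, 0.0871, 0.1577]
orientation: [[-0.857, 0.515, 0.0], [0.515, 0.857, -0.0], [-0.0, -0.0, -1.0]]
wrist_force: [1.2, -4.6, 1.4]
gripper_width: 0.0313
```

```bash
python3 -c "
from h import *
feel(6)"
```

```text
t 16.47 mean [ 0.973 -5.014  1.452 -1.028 -0.182 -0.072] mz [-0.05  -0.066 -0.067 -0.102 -0.042 -0.109] w 0.031 pos [0.5056 0.0871 0.1577] yaw 2.601 j7 0.644
```

Request:
{"name": "carry_out", "arguments": {"rows": [[[0, 0, 0.1, 0, 0, 0, 255], [0, 0, 0, 0, 0, 0, 255], [0, 0, 0, 0, 0, 0, 255], [0, 0, 0, 0, 0, 0, 255]]]}}

```text
time: 16.8
ee_pos: [0.5056, 0.0871, 0.1577]
orientation: [[-0.802, 0.598, 0.0], [0.598, 0.802, -0.0], [-0.0, 0.0, -1.0]]
wrist_force: [0.5, -5.6, 1.3]
gripper_width: 0.0313
```

```bash
python3 -c "
from h import *
feel(6)"
```

```text
t 17.1 mean [ 1.036 -5.102  1.721 -1.066 -0.166 -0.066] mz [-0.052 -0.074 -0.095 -0.069 -0.071 -0.035] w 0.0311 pos [0.5056 0.0871 0.1577] yaw 2.5011 j7 0.579
```

Baseline about -0.065, very stable. Continue (1.6 rad so far).

Request:
{"name": "carry_out", "arguments": {"rows": [[[0, 0, 0.1, 0, 0, 0, 255], [0, 0, 0, 0, 0, 0, 255], [0, 0, 0, 0, 0, 0, 255], [0, 0, 0, 0, 0, 0, 255]]]}}

```text
time: 17.43
ee_pos: [0.5056, 0.0871, 0.1577]
orientation: [[-0.738, 0.675, 0.0], [0.675, 0.738, -0.0], [-0.0, 0.0, -1.0]]
wrist_force: [0.4, -5.7, 1.8]
gripper_width: 0.0314
```

```bash
python3 -c "
from h import *
feel(6)"
```

```text
t 17.73 mean [ 0.727 -4.978  1.759 -1.048 -0.16  -0.071] mz [-0.067 -0.066 -0.081 -0.051 -0.111 -0.052] w 0.0312 pos [0.5056 0.0871 0.1577] yaw 2.4011 j7 0.515
```

Request:
{"name": "carry_out", "arguments": {"rows": [[[0, 0, 0.1, 0, 0, 0, 255], [0, 0, 0, 0, 0, 0, 255], [0, 0, 0, 0, 0, 0, 255], [0, 0, 0, 0, 0, 0, 255]]]}}

```text
time: 18.07
ee_pos: [0.5056, 0.0871, 0.1577]
orientation: [[-0.667, 0.745, 0.0], [0.745, 0.667, -0.0], [-0.0, 0.0, -1.0]]
wrist_force: [1.0, -5.1, 1.7]
gripper_width: 0.0308
```

```bash
python3 -c "
from h import *
feel(6)"
```

```text
t 18.37 mean [ 0.707 -5.285  2.177 -1.059 -0.156 -0.058] mz [-0.09  -0.023 -0.059 -0.11  -0.039 -0.024] w 0.0311 pos [0.5056 0.0872 0.1577] yaw 2.3011 j7 0.451
```

Request:
{"name": "carry_out", "arguments": {"rows": [[[0, 0, 0.1, 0, 0, 0, 255], [0, 0, 0, 0, 0, 0, 255], [0, 0, 0, 0, 0, 0, 255], [0, 0, 0, 0, 0, 0, 255]]]}}

```text
time: 18.7
ee_pos: [0.5056, 0.0871, 0.1577]
orientation: [[-0.589, 0.808, 0.001], [0.808, 0.589, -0.0], [-0.0, 0.0, -1.0]]
wrist_force: [0.9, -4.7, 1.6]
gripper_width: 0.0309
```

```bash
python3 -c "
from h import *
feel(6)"
```

```text
t 19.0 mean [ 0.802 -4.774  1.733 -1.069 -0.146 -0.072] mz [-0.14  -0.045 -0.082 -0.087 -0.036 -0.044] w 0.0314 pos [0.5056 0.0872 0.1577] yaw 2.2012 j7 0.388
```

Request:
{"name": "carry_out", "arguments": {"rows": [[[0, 0, 0.1, 0, 0, 0, 255], [0, 0, 0, 0, 0, 0, 255], [0, 0, 0, 0, 0, 0, 255], [0, 0, 0, 0, 0, 0, 255]]]}}

```text
time: 19.33
ee_pos: [0.5056, 0.0871, 0.1577]
orientation: [[-0.506, 0.863, 0.001], [0.863, 0.506, -0.0], [-0.0, 0.0, -1.0]]
wrist_force: [0.0, -4.8, 1.7]
gripper_width: 0.0314
```

```bash
python3 -c "
from h import *
feel(6)"
```

```text
t 19.63 mean [ 0.742 -5.088  2.035 -1.092 -0.147 -0.017] mz [-0.051 -0.064 -0.018  0.039  0.001 -0.012] w 0.0312 pos [0.5056 0.0871 0.1577] yaw 2.1014 j7 0.324
```

Request:
{"name": "carry_out", "arguments": {"rows": [[[0, 0, 0.1, 0, 0, 0, 255], [0, 0, 0, 0, 0, 0, 255], [0, 0, 0, 0, 0, 0, 255], [0, 0, 0, 0, 0, 0, 255]]]}}

```text
time: 19.97
ee_pos: [0.5056, 0.0871, 0.1577]
orientation: [[-0.418, 0.909, 0.001], [0.909, 0.418, -0.0], [-0.0, 0.001, -1.0]]
wrist_force: [0.5, -3.6, 2.1]
gripper_width: 0.0309
```

```bash
python3 -c "
from h import *
feel(8)"
```

```text
t 20.37 mean [ 0.683 -5.126  2.166 -1.101 -0.117  0.048] mz [0.025 0.018 0.054 0.093 0.061 0.006 0.062 0.067] w 0.0309 pos [0.5056 0.0872 0.1577] yaw 2.0016 j7 0.261
```

Request:
{"name": "carry_out", "arguments": {"rows": [[[0, 0, 0.07, 0, 0, 0, 255], [0, 0, 0, 0, 0, 0, 255], [0, 0, 0, 0, 0, 0, 255], [0, 0, 0, 0, 0, 0, 255]]]}}

```text
time: 20.7
ee_pos: [0.5057, 0.0872, 0.1577]
orientation: [[-0.354, 0.935, 0.001], [0.935, 0.354, -0.0], [-0.0, 0.001, -1.0]]
wrist_force: [1.6, -5.5, 2.5]
gripper_width: 0.0312
```

```bash
python3 -c "
from h import *
feel(8)"
```

```text
t 21.1 mean [ 0.401 -5.27   1.932 -1.107 -0.119  0.139] mz [0.14  0.178 0.164 0.113 0.136 0.129 0.13  0.126] w 0.0314 pos [0.5056 0.0872 0.1577] yaw 1.9322 j7 0.217
```

Request:
{"name": "carry_out", "arguments": {"rows": [[[0, 0, 0, 0, 0, 0, 120], [0, 0, 0, 0, 0, 0, 60], [0, 0, 0, 0, 0, 0, 0], [0, 0, 0, 0, 0, 0, 0], [0, 0, 0, 0, 0, 0, 0], [0, 0, 0, 0, 0, 0, 0], [0, 0, 0, 0, 0, 0, 0], [0, 0, 0, 0, 0, 0, 0]]]}}

```text
time: 21.77
ee_pos: [0.5055, 0.0874, 0.1577]
orientation: [[-0.352, 0.936, 0.0], [0.936, 0.352, 0.0], [0.0, 0.0, -1.0]]
wrist_force: [-0.7, 0.3, 1.0]
gripper_width: 0.0824
```

```bash
python3 -c "
from h import *
s=st()
im=pic('wrist','w7',(180,130,380,330),4)
"
```

```text
time 21.7667
joints [-0.3141, 0.6731, 0.0862, 1.9884, -0.1157, 0.4846, 0.216]
ee_pos [0.5055, 0.0874, 0.1577]
orientation [[-0.3524, 0.9358, 0.0], [0.9358, 0.3524, 0.0002], [0.0001, 0.0001, -1.0]]
wrist_force [-0.6767, 0.2703, 0.965]
moment [-0.0344, -0.0151, -0.0298]
gripper_width 0.0824
```

View pics/w7.png

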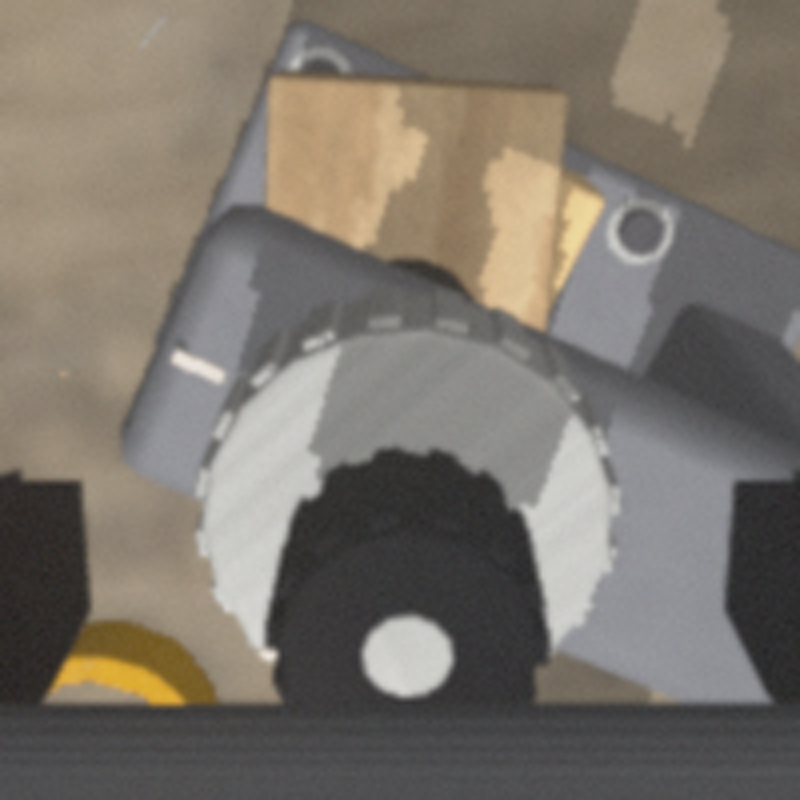

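Request:
{"name": "carry_out", "arguments": {"rows": [[[0, 0, -0.12, 0, 0, 0, 0], [0, 0, -0.12, 0, 0, 0, 0], [0, 0, -0.12, 0, 0, 0, 0], [0, 0, -0.12, 0, 0, 0, 0], [0, 0, -0.12, 0, 0, 0, 0], [0, 0, -0.12, 0, 0, 0, 0], [0, 0, -0.12, 0, 0, 0, 0], [0, 0, 0, 0, -0.05, 0.7, 0], [0, 0, 0, 0, 0, 0.8, 0], [0, 0, 0, 0, 0, 0.7, 0], [0, 0, 0, 0, 0, 0.5, 0], [0, 0, 0, 0, 0, 0, 0], [0, 0, 0, 0, 0, 0, 0]]]}}

```text
time: 22.9
ee_pos: [0.5049, 0.0869, 0.1301]
orientation: [[-0.932, 0.363, -0.001], [0.363, 0.932, -0.0], [0.001, -0.001, -1.0]]
wrist_force: [-0.0, -0.2, 0.2]
gripper_width: 0.088
```

```bash
python3 -c "
from h import *
s=st()
im=pic('wrist','w8',(180,130,380,330),3)
im=pic('side','d8',(220,150,340,250),5)
"
```

```text
time 22.9
joints [-0.1832, 0.7178, -0.126, 2.0014, 0.1976, 0.435, 0.7414]
ee_pos [0.5049, 0.0869, 0.1301]
orientation [[-0.9318, 0.3629, -0.0011], [0.3629, 0.9318, -0.0004], [0.0009, -0.0008, -1.0]]
wrist_force [-0.0048, -0.161, 0.1905]
moment [0.0032, 0.0645, 0.0587]
gripper_width 0.088
```

View pics/w8.png

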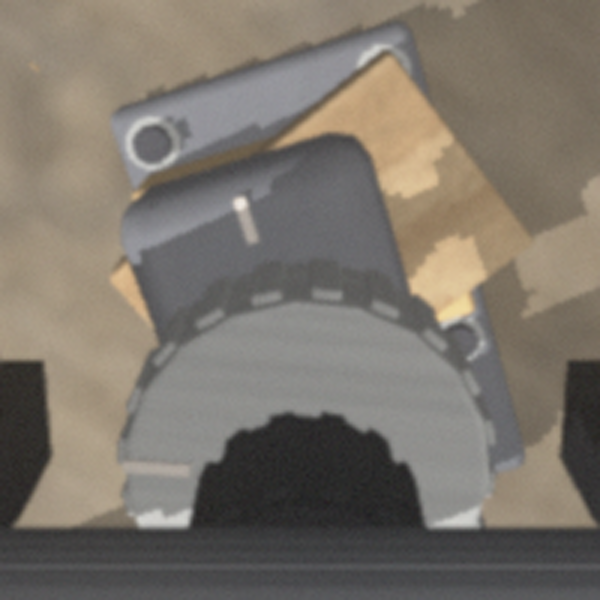

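View pics/d8.png

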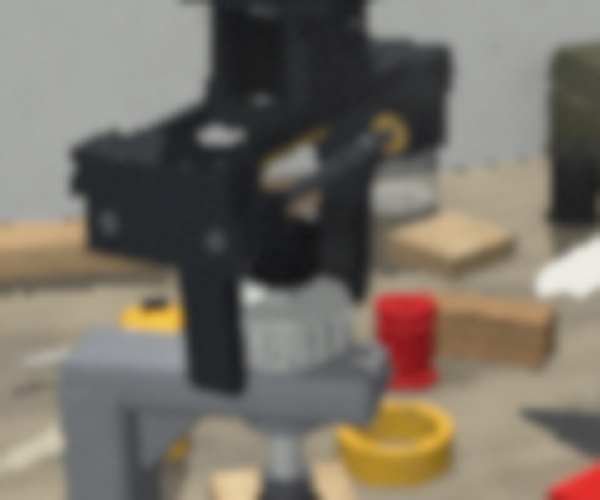

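Request:
{"name": "carry_out", "arguments": {"rows": [[[0, 0, 0, -0.05, 0.02, 0, 30], [0, 0, 0, 0, 0, 0, 60], [0, 0, 0, 0, 0, 0, 255], [0, 0, 0, 0, 0, 0, 255], [0, 0, 0, 0, 0, 0, 255], [0, 0, 0, 0, 0, 0, 255], [0, 0, 0, 0, 0, 0, 255], [0, 0, 0, 0, 0, 0, 255]]]}}

```text
time: 23.67
ee_pos: [0.5059, 0.0869, 0.1308]
orientation: [[-0.932, 0.362, 0.0], [0.362, 0.932, 0.0], [-0.0, 0.0, -1.0]]
wrist_force: [0.2, 0.2, 2.1]
gripper_width: 0.0571
```

```bash
python3 -c "
from h import *
feel(2)"
```

```text
t 23.77 mean [-0.638 -0.959  1.955 -0.075  0.046 -0.023] mz [ 0.003 -0.049] w 0.0572 pos [0.5059 0.0868 0.1308] yaw 2.7707 j7 0.742
```

```bash
python3 -c "
from h import *
p=onplane('wrist',[180+155/3,130+467/3],.151);q=onplane('wrist',[180+245/3,130+222/3],.125)
a=np.array([.5055,.0867]);m=p[:2]-a;n=q[:2]-a
print(p,q,np.linalg.norm(m),np.arctan2(m[1],m[0]),np.arctan2(n[1],n[0]))
"
```

```text
[0.49609815 0.06511699 0.151     ] [0.47153863 0.0880455  0.125     ] 0.023541903261454084 -1.9816222440454496 3.1019946810186427
```

Request:
{"name": "carry_out", "arguments": {"rows": [[[0, 0, 0.1, 0, 0, 0, 255], [0, 0, 0.1, 0, 0, 0, 255], [0, 0, 0.1, 0, 0, 0, 255], [0, 0, 0, 0, 0, 0, 255]]]}}

```text
time: 24.1
ee_pos: [0.5059, 0.0868, 0.1308]
orientation: [[-0.782, 0.624, 0.0], [0.624, 0.782, -0.0], [-0.0, -0.0, -1.0]]
wrist_force: [-0.3, -0.6, 2.8]
gripper_width: 0.0573
```

```bash
python3 -c "
from h import *
feel(4)"
```

```text
t 24.3 mean [-0.692  0.012  3.172 -0.125  0.096 -0.104] mz [-0.105 -0.153 -0.138 -0.022] w 0.0573 pos [0.5059 0.0868 0.1308] yaw 2.4726 j7 0.559
```

Request:
{"name": "carry_out", "arguments": {"rows": [[[0, 0, 0.1, 0, 0, 0, 255], [0, 0, 0.1, 0, 0, 0, 255], [0, 0, 0.1, 0, 0, 0, 255], [0, 0, 0.1, 0, 0, 0, 255], [0, 0, 0.1, 0, 0, 0, 255], [0, 0, 0.1, 0, 0, 0, 255], [0, 0, 0, 0, 0, 0, 255]]]}}

```text
time: 24.88
ee_pos: [0.5058, 0.0867, 0.1308]
orientation: [[-0.294, 0.956, -0.0], [0.956, 0.294, -0.0], [-0.0, -0.0, -1.0]]
wrist_force: [-0.7, -0.9, 4.6]
gripper_width: 0.0571
```

```bash
python3 -c "
from h import *
feel(4)
im=pic('wrist','w9',(180,130,380,330),3)"
```

```text
t 25.08 mean [-0.461 -1.118  4.583 -0.235  0.155 -0.114] mz [-0.149 -0.118 -0.113 -0.075] w 0.0572 pos [0.5058 0.0867 0.1308] yaw 1.8733 j7 0.196
```

View pics/w9.png

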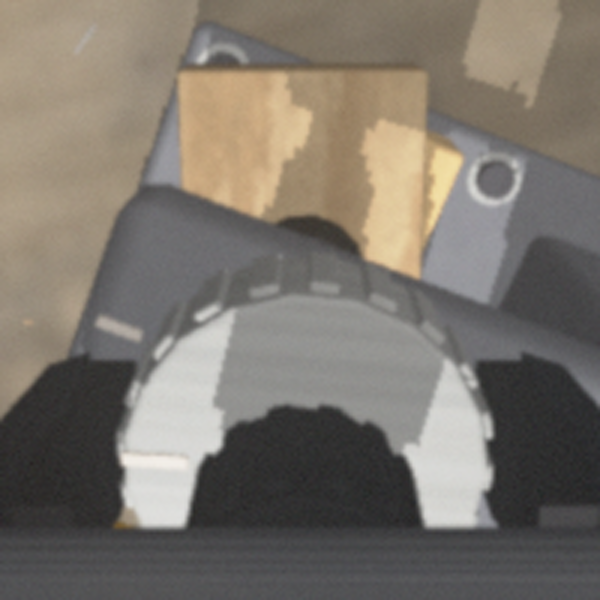

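Request:
{"name": "carry_out", "arguments": {"rows": [[[0, 0, 0.1, 0, 0, 0, 255], [0, 0, 0.1, 0, 0, 0, 255], [0, 0, 0, 0, 0, 0, 255]]]}}

```text
time: 25.38
ee_pos: [0.5058, 0.0867, 0.1308]
orientation: [[-0.097, 0.995, 0.0], [0.995, 0.097, -0.0], [-0.0, 0.0, -1.0]]
wrist_force: [-0.8, -1.3, 5.7]
gripper_width: 0.0573
```

```bash
python3 -c "
from h import *
feel(4)"
```

```text
t 25.58 mean [-1.384 -1.033  5.244 -0.242  0.218 -0.163] mz [-0.164 -0.209 -0.153 -0.127] w 0.0577 pos [0.5058 0.0867 0.1308] yaw 1.6721 j7 0.075
```

Request:
{"name": "carry_out", "arguments": {"rows": [[[0, 0, 0.05, 0, 0, 0, 255], [0, 0, 0, 0, 0, 0, 255], [0, 0, 0, 0, 0, 0, 255]]]}}

```text
time: 25.83
ee_pos: [0.5058, 0.0867, 0.1308]
orientation: [[-0.051, 0.999, 0.0], [0.999, 0.051, 0.0], [0.0, 0.0, -1.0]]
wrist_force: [-1.6, -0.6, 4.0]
gripper_width: 0.0575
```

```bash
python3 -c "
from h import *
feel(4)"
```

```text
t 26.03 mean [-0.539 -0.524  5.108 -0.245  0.222 -0.132] mz [-0.138 -0.173 -0.11  -0.105] w 0.0572 pos [0.5058 0.0867 0.1308] yaw 1.6219 j7 0.045
```

Request:
{"name": "carry_out", "arguments": {"rows": [[[0, 0, 0.05, 0, 0, 0, 255], [0, 0, 0, 0, 0, 0, 255], [0, 0, 0, 0, 0, 0, 255]]]}}

```text
time: 26.28
ee_pos: [0.5058, 0.0867, 0.1308]
orientation: [[-0.001, 1.0, -0.0], [1.0, 0.001, 0.0], [0.0, -0.0, -1.0]]
wrist_force: [-1.0, -2.1, 5.3]
gripper_width: 0.0571
```

```bash
python3 -c "
from h import *
feel(4)"
```

```text
t 26.48 mean [-1.025 -1.035  5.264 -0.26   0.252 -0.178] mz [-0.16  -0.169 -0.228 -0.156] w 0.0571 pos [0.5057 0.0867 0.1308] yaw 1.5718 j7 0.015
```

Request:
{"name": "carry_out", "arguments": {"rows": [[[0, 0, 0.05, 0, 0, 0, 255], [0, 0, 0, 0, 0, 0, 255], [0, 0, 0, 0, 0, 0, 255]]]}}

```text
time: 26.73
ee_pos: [0.5057, 0.0871, 0.1308]
orientation: [[0.044, 0.999, -0.0], [0.999, -0.044, -0.0], [-0.0, -0.0, -1.0]]
wrist_force: [-0.1, -0.6, 5.6]
gripper_width: 0.0575
```

```bash
python3 -c "
from h import *
feel(4)"
```

```text
t 26.93 mean [-1.113 -1.046  5.52  -0.313  0.249  0.84 ] mz [0.84  0.818 0.832 0.871] w 0.0572 pos [0.5058 0.0871 0.1308] yaw 1.5265 j7 -0.013
```

Request:
{"name": "carry_out", "arguments": {"rows": [[[0, 0, 0.05, 0, 0, 0, 255], [0, 0, 0, 0, 0, 0, 255], [0, 0, 0, 0, 0, 0, 255]]]}}

```text
time: 27.18
ee_pos: [0.5058, 0.0874, 0.1308]
orientation: [[0.094, 0.996, 0.0], [0.996, -0.094, 0.0], [0.0, -0.0, -1.0]]
wrist_force: [-0.3, -0.3, 6.8]
gripper_width: 0.0575
```

```bash
python3 -c "
from h import *
feel(4)
im=pic('wrist','w10',(180,130,380,330),3)"
```

```text
t 27.38 mean [-0.98  -0.649  5.249 -0.171  0.252  0.861] mz [0.85  0.867 0.838 0.89 ] w 0.0574 pos [0.5058 0.0874 0.1308] yaw 1.4771 j7 -0.044
```

View pics/w10.png

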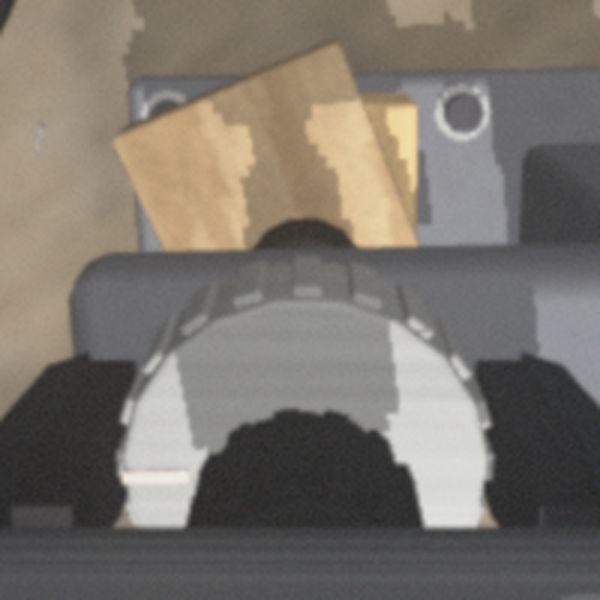

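Request:
{"name": "carry_out", "arguments": {"rows": [[[0, 0, 0, 0, 0, 0, 60], [0, 0, 0, 0, 0, 0, 0], [0, 0, 0, 0, 0, 0, 0], [0, 0, 0, 0, 0, 0, 0], [0, 0, 0, 0, 0, 0, 0], [0, 0, 0, 0, 0, 0, 0], [0, 0, 0, 0, 0, -1, 0], [0, 0, 0, 0, 0, -2, 0], [0, 0, 0, 0, 0, -2, 0], [0, 0, 0, 0, 0, -2, 0], [0, 0, 0, 0, 0, -3, 0], [0, 0, 0, 0, 0, -3, 0], [0, 0, 0, 0, 0, -3, 0], [0, 0, 0, 0, 0, 0, 0], [0, 0, 0, 0, 0, 0, 0]]]}}

```text
time: 28.68
ee_pos: [0.5067, 0.087, 0.2927]
orientation: [[0.1, 0.995, 0.004], [0.995, -0.1, 0.001], [0.002, 0.004, -1.0]]
wrist_force: [0.1, -0.5, -1.6]
gripper_width: 0.0883
```

```bash
python3 -c "
from h import *
st()
im=pic('wrist','w11',(200,120,360,280),4)
for l in ['knob_grip','ring_grip','ring_mark','work']:
    for d in bot.spot_point('wrist',l)[:1]: print(l,np.round(d['centre'],4),round(d['confidence'],2))
pic('side','d11',(200,170,340,310),4);pic('scene','s11',(190,160,390,310),4)"
```

```text
time 28.6833
joints [-0.4725, 0.488, 0.3328, 1.8461, -0.2085, 0.8369, -0.1361]
ee_pos [0.5067, 0.087, 0.2927]
orientation [[0.0998, 0.995, 0.0042], [0.995, -0.0998, 0.0013], [0.0017, 0.0041, -1.0]]
wrist_force [0.0645, -0.4767, -1.6269]
moment [-0.0693, 0.082, -0.0553]
gripper_width 0.0883
knob_grip [0.5046 0.0868 0.169 ] 0.69
ring_grip [0.5077 0.0895 0.1436] 0.76
ring_mark [0.4843 0.0855 0.1486] 0.92
work [ 0.3417 -0.0021 -0.0017] 0.95
```

View pics/w11.png

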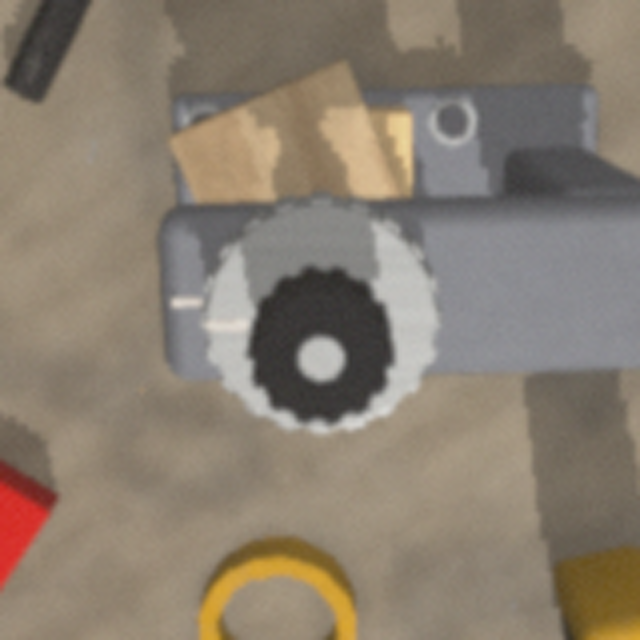

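View pics/s11.png

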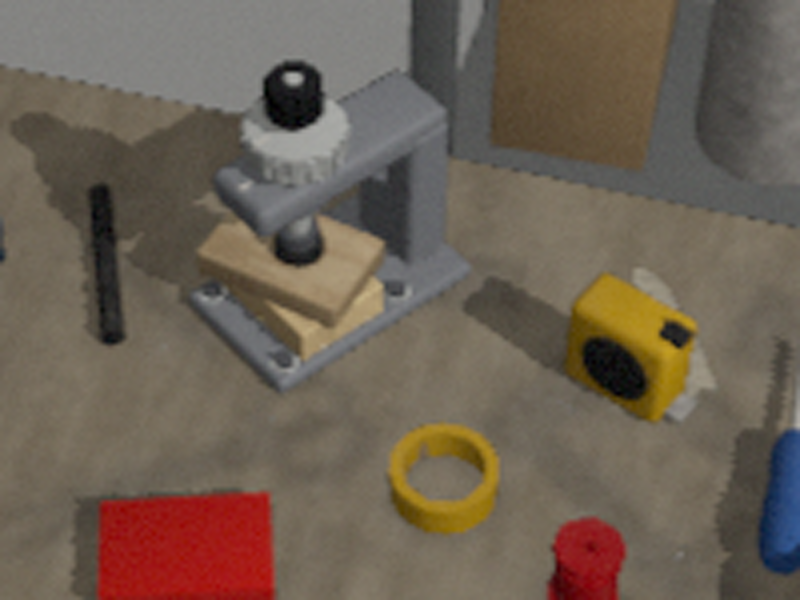

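View pics/d11.png

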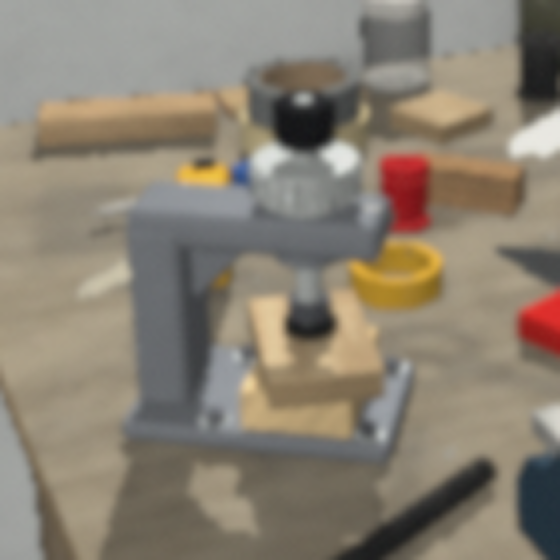

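```bash
python3 -c "
from h import *
a=np.array([.5057,.0868])
for (x,y,z) in [(226,325,.151),(186,302,.125),(208,325,.151),(248,325,.151),(172,302,.125),(200,302,.125)]:
    p=onplane('wrist',[200+x/4,120+y/4],z);d=a-p[:2];print(np.round(p,4),np.degrees(np.arctan2(d[1],d[0])))
"
```

```text
[0.4801 0.0872 0.151 ] -0.8854987927891101
[0.4678 0.0879 0.125 ] -1.5990271698470613
[0.4759 0.0876 0.151 ] -1.5688254576414489
[0.4853 0.0867 0.151 ] 0.33334780776617895
[0.4643 0.0882 0.125 ] -1.9527769187135007
[0.4714 0.0875 0.125 ] -1.1716679162818442
```

```bash
python3 -c "
from h import *
print(bot.close_job())"
```

```text
the job is handed in; nothing more can be done
None
```

The offcut is clamped at an estimated 40 N and the lock ring is home against its stop. I handed the job in at about 29 s with the gripper open, well above the hold-down.

- **Knob:** I turned it about 2.17 rad clockwise, re-centring my grip once after about 0.9 rad. The felt moment with the foot free was steady at about -0.065 N m. It rose 0.05 and then 0.11 N m over two equal 0.1 rad steps, which puts first touch at about 1.92 rad. I then added a last 0.07 rad, which by angle puts the knob about 0.25 rad past touch, or about 40 N.
- **Check that disagreed:** the moment after that last, smaller step was up 0.205 N m, which taken directly would mean about 51 N. Smaller turns leave a larger friction offset, so I trusted the angle. Both values lie within 20–60 N.
- **Lock ring:** I turned it about 1.23 rad clockwise until the moment jumped from about -0.17 to +0.85 N m at the stop. A further small push only slipped in the fingers. In the last picture its mark lines up with the nose line to about 1°.
- **Knob and surroundings:** nothing touched the knob while I turned the ring. In the last pictures the offcut, tape measure and marker are where they began; the screwdriver looks unmoved but shows only partly in that crop.

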